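Check the press return spring against the red band

TASK

Stand the blue-capped return spring upright in the middle of the spring tester's round metal plate and let go of it. Then press straight down on its cap until the top of the cap is level with the red band on the post, not squashing it far past the band, hold it there for a second, and let the spring rise again and leave it standing on the plate.

Things in the scene. Friction and masses are not known exactly. Their poses are not given: they have to be found in the camera images.
- blue_spring: Return spring to be checked: a loose steel coil standing upright, 110 mm tall when free, 0.14 to 0.24 kg, with a dark round steel foot (48 mm diameter, 10 mm high) and a blue plastic cap (38 mm diameter, 26 mm high) by which to grip it. Origin: centre of the foot's underside; z points up through the cap. Two like springs with yellow and black caps stand near it and are not wanted.
- blue_spring_top (a point): Centre of the flat top of the blue cap, 110 mm above the spring's origin when the spring is free. The cap slides straight down towards the foot, 60 mm at most: 3 N to start, then 0.3 N per mm (15 N at 40 mm). It springs back when released, and lifting it by the cap lifts the whole spring.
- plate (a point): Spring tester, fixed: centre of the top face of its round aluminium plate (84 mm diameter, top 25 mm above the table), on a grey slab 130 x 240 mm, 15 mm high. z up, y points level to the tester's steel post (12 mm diameter, top 143 mm above the table), whose axis is 105 mm from this point.
- mark (a point): Middle of the red reference band, a fixed block 20 mm high, 44 mm along the plate's y, 24 mm thick, on the tester's post, 93 mm from the plate's centre along the plate's +y. Its height differs from start to start, 70 to 88 mm above the plate. The band reaches 10 mm above and below this point; the top of the pressed cap must come level with it.

How it is judged (in metres and radians):
On the way, in this order (a step that is already met when the one before it is completed fails the run):
1. the blue-capped spring stands upright on the tester plate and has been let go (horizontal distance between blue_spring and plate below 0.02 m and z of blue_spring in the frame of plate between -0.006 and 0.006 m and angle between blue_spring's own z axis and vertical below 0.17 rad and contact force between each of the arm, the fingers and blue_spring below 0.3 N), for 0.2 s.
2. the cap's top is pressed level with the red band and held, the spring standing on the plate (z of blue_spring_top in the frame of mark between -0.01 and 0.01 m and horizontal distance between blue_spring and plate below 0.02 m and z of blue_spring in the frame of plate below 0.006 m and angle between blue_spring's own z axis and vertical below 0.17 rad), for 0.5 s.
At the end, for the whole second after the job is handed in: The blue-capped spring stands at rest on the tester plate, within 20 mm of its centre and within 10 degrees of upright, and its cap has risen again to at least 100 mm above its foot (horizontal distance between blue_spring and plate below 0.02 m and z of blue_spring in the frame of plate between -0.006 and 0.006 m and angle between blue_spring's own z axis and vertical below 0.17 rad and z of blue_spring_top in the frame of blue_spring above 0.1 m and linear speed of blue_spring below 0.02 m/s); the robot touches nothing.
It fails at once if the spring on the plate is squashed past the band, its cap's top more than 20 mm below the band's middle (horizontal distance between blue_spring and plate below 0.03 m and z of blue_spring_top in the frame of mark below -0.02 m).
It also fails if it takes over 58 s, if anything falls off the work surface, if the arm or the gripper's body presses on something with over 40 N, if the wrist force passes 120 N, or if a joint passes its speed limit or range.

ROBOT

A 7-joint arm with a two-finger parallel gripper is mounted at the origin on the work surface. World frame = base frame: x ahead of the robot, y to its left, z up, the work surface at z = 0. Lengths are in mm, angles in rad, forces in N, time in s.
With the tool pointing down it reaches from about 400 to 875 mm from the base axis. Payload 19.3 kg.
Tool frame: the origin (TCP) lies at the very end of the fingers, on their centre line; the grasp point (between the pads) lies 19 mm behind it (grip_point_offset is the z of the grasp point in the tool frame, in mm); z points along the fingers, y is the line along which they close (so a half turn about z gives the same grasp; the last joint's range is limited). The gripper opens to 85 mm and grips with 20 to 120 N. Pads are 22 mm wide; open, the fingers measure 114 mm over their backs; the gripper's body (76 mm by 85 mm) begins 54 mm behind the grasp point. The pads swing forward as they close: fully open they stand 13 mm farther back than shut.
Start: joints at [1.105, 0.521, -0.036, 1.599, 0.021, 1.021, -0.113], TCP at [240.939, -576.683, 231.291] pointing down, gripper open.
Joint ranges: [-2.91, 2.91], [-0.3, 2.13], [-1.5, 1.42], [0.17, 2.43], [-1.26, 4.41], [0.16, 1.93], [-2.52, 2.52]. Speed limits (rad/s): [1.89, 1.89, 2.39, 2.39, 3.01, 3.01, 3.01].

INTERFACE

Orientations are given as a 3x3 rotation matrix whose columns are the frame's x, y, z axes.
In Python, from workcell import movep, movel, goto_joints, open_gripper, clamp, wait, inverse_kinematics, read_state, camera, PlanningError, finish_job, grip_point_offset gives the robot as it stands. Calls block until the motion is done:
- movep(position, orientation): joint-space move of the TCP to a pose.
- movel(position, frame=None, max_speed=150, guard=None): straight line of the TCP; frame=None keeps the orientation; max_speed is the mean speed in mm/s. With guard (N) it stops when the force on the tool has changed by that much, and returns True; else False.
- goto_joints(angles): joint-space move.
- open_gripper() and clamp(): open the fingers fully, or close them until they stop; the grip force is fixed at half the most.
- wait(seconds).
- inverse_kinematics(position, orientation): joint angles nearest the present ones, or None.
- read_state(): the state.
- camera(name): name is "scene" or "top" or "wrist"; returns a dict with "image" (400x640x3 uint8, blue, green, red), "range_z" (400x640 float32, mm along the optical axis (not along the pixel's ray), 0 where there is no reading), "fx", "fy", "cx", "cy" (pixels), "cam_to_world" (4x4, takes a point from camera to world coordinates). Camera axes: x right, y up, looking along -z (the intrinsics and any distortion apply to the point x, -y, -z); pixel columns grow to the right and rows downward; lengths in mm; the calibration is good to about 2 mm. The wrist camera is an equidistant fisheye: a pixel r from the principal point sees the ray r / f radians off the axis. A picture is of the moment at which its call begins.
A pose or a line that the arm cannot do raises PlanningError and nothing moves.
- finish_job(): hands the job in; it is judged then, once.
The state is a dict: "time": time; "qpos": joint angles; "qvel": joint speeds; "joint_efforts": joint torques, N m; "eef_pos": TCP position; "tool_rot": TCP orientation; "ft_force": force on the tool from outside, world axes, zero at the start; "torque": the same for the moment, N m; "finger_gap": finger opening in mm; "gripper_force": force on a finger pad.
Only numpy, scipy, OpenCV 4.12 (cv2) and the standard library are available. Lean on these libraries where they do the work, as an engineer would, in place of code of your own. Each camera call takes 0.05 s, during which the arm holds its last target. There are 200 camera calls.

## Working session

There is one attempt and no reset: what is moved stays moved. The work goes in short steps, each a Python script; the robot and the scene stay as the last script left them, time stands still between calls to the robot, and variables do not carry over. Pictures are saved under pics/ and viewed, at most 10 in all, crops included, and the job is handed in when it is done.

```bash
mkdir -p pics; cat > h.py <<'E'
import numpy as np, cv2
from workcell import *
def snap(n):
    c=camera(n); return c
def cloud(c):
    h,w=c["range_z"].shape; u,v=np.meshgrid(np.arange(w),np.arange(h)); z=c["range_z"]
    p=np.stack([(u-c["cx"])/c["fx"]*z,-(v-c["cy"])/c["fy"]*z,-z,np.ones_like(z)],-1)
    return (p@np.array(c["cam_to_world"]).T)[...,:3]
E
python3 - <<'E'
from h import *
for n in("top","scene"):
    c=snap(n); cv2.imwrite(f"pics/{n}1.png",c["image"]); np.savez(f"{n}1.npz",**c)
    P=cloud(c); hsv=cv2.cvtColor(c["image"],cv2.COLOR_BGR2HSV)
    print(n,np.array(c["cam_to_world"]).round(2).tolist(),c["fx"],(c["range_z"]>0).mean())
    for nm,lo,hi in(("blue",(95,100,50),(130,255,255)),("red",(0,130,60),(8,255,255)),("red2",(172,130,60),(180,255,255)),("yel",(20,120,80),(35,255,255))):
        m=cv2.inRange(hsv,lo,hi); k,l,s,ce=cv2.connectedComponentsWithStats(m)
        for i in range(1,k):
            if s[i,4]>25:
                q=P[(l==i)&(c["range_z"]>0)]
                print(nm,s[i].tolist(),ce[i].round(),np.percentile(q,[3,50,97],axis=0).round().tolist() if len(q) else None)
print(read_state())
E
```

```text
top [[0.05, 0.97, -0.22, 317.96], [-1.0, 0.05, -0.01, 4.23], [0.0, 0.22, 0.98, 1033.78], [0.0, 0.0, 0.0, 1.0]] 409.87586079523396 0.995921875
blue [414, 224, 16, 16, 192] [422. 232.] [[445.0, -251.0, 108.0], [459.0, -236.0, 112.0], [475.0, -220.0, 115.0]]
red [204, 171, 13, 13, 77] [211. 177.] [[550.0, 243.0, 112.0], [565.0, 253.0, 115.0], [575.0, 269.0, 118.0]]
yel [334, 219, 16, 16, 201] [341. 226.] [[448.0, -68.0, 105.0], [464.0, -53.0, 111.0], [480.0, -38.0, 115.0]]
scene [[0.37, -0.8, 0.47, 991.85], [0.93, 0.32, -0.18, -151.8], [-0.01, 0.5, 0.86, 923.94], [0.0, 0.0, 0.0, 1.0]] 502.7865401650414 0.9961484375
blue [0, 19, 17, 26, 263] [ 6. 34.] [[-881.0, -768.0, -447.0], [-828.0, -735.0, -401.0], [-816.0, -730.0, -347.0]]
blue [59, 134, 99, 65, 3960] [107. 165.] [[183.0, -478.0, -1.0], [239.0, -383.0, 2.0], [291.0, -285.0, 6.0]]
blue [173, 194, 21, 22, 346] [183. 204.] [[449.0, -253.0, 91.0], [469.0, -237.0, 110.0], [481.0, -223.0, 113.0]]
blue [450, 196, 71, 64, 2517] [484. 229.] [[629.0, 256.0, -1.0], [687.0, 309.0, 2.0], [736.0, 355.0, 5.0]]
red [435, 155, 24, 15, 276] [445. 16
[... 310 characters left out ...]
, 'qvel': array([-0.00079198, -0.00212021, -0.00111925, -0.00222439, -0.00125872,
       -0.00122805, -0.0008494 ]), 'joint_efforts': array([ 1.98051755e-03, -9.28485775e+01,  1.98262788e+00, -3.70530653e+01,
        1.79589872e-02,  5.34549021e-03,  6.43998442e-05]), 'eef_pos': array([ 240.8066086 , -576.4287237 ,  230.78848129]), 'tool_rot': array([[ 9.22692438e-01,  3.85536553e-01, -4.80740445e-04],
       [ 3.85536840e-01, -9.22692006e-01,  8.98814764e-04],
       [-9.70494195e-05, -1.01467274e-03, -9.99999481e-01]]), 'ft_force': array([-0.39888137,  0.31167426,  0.28792002]), 'torque': array([ 0.01327511, -0.08354106, -0.03013033]), 'gripper_force': 0.0, 'finger_gap': 85.44159421410117}
```

View pics/top1.png

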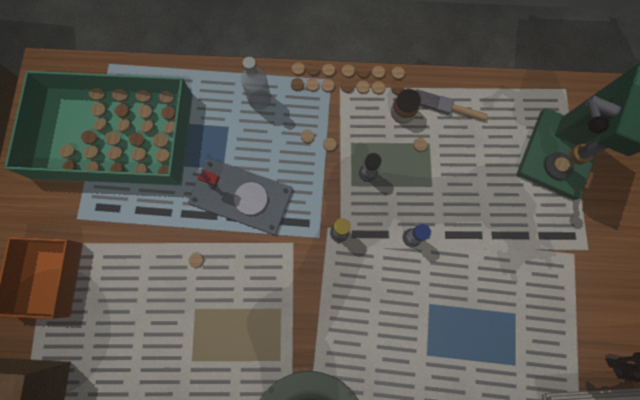

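View pics/scene1.png

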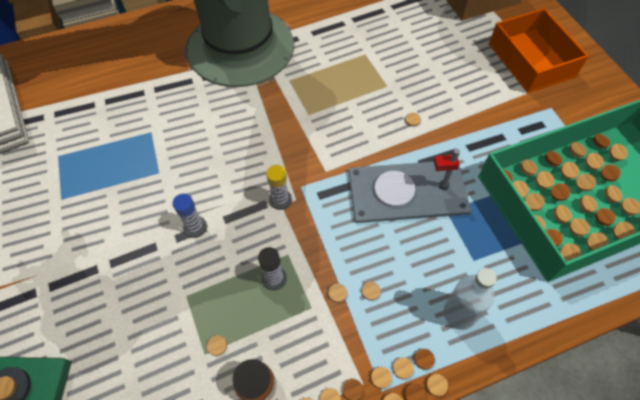

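The top view shows the blue-capped spring at (422,232), the plate at (250,198) and the red band at (208,177). The scene view agrees, with blue at (183,204), the plate at (395,188) and the band at (445,163). Next I measure these more exactly by ray casting.

```bash
cat >> h.py <<'E'
def ray(c,u,v,z,fish=False):
    T=np.array(c["cam_to_world"]); x,y=(u-c["cx"])/c["fx"],(v-c["cy"])/c["fy"]
    if fish:
        r=np.hypot(x,y)+1e-9; d=np.array([x/r*np.sin(r),-y/r*np.sin(r),-np.cos(r)])
    else: d=np.array([x,-y,-1.])
    d=T[:3,:3]@d; o=T[:3,3]; return o+d*(z-o[2])/d[2]
E
python3 - <<'E'
from h import *
for n,(u0,v0) in(("top",(250,198)),("scene",(395,188))):
    c=dict(np.load(f"{n}1.npz")); P=cloud(c); hsv=cv2.cvtColor(c["image"],cv2.COLOR_BGR2HSV)
    W=np.zeros(hsv.shape[:2],np.uint8); cv2.circle(W,(u0,v0),32,255,-1)
    g=hsv[...,2]; m=((W>0)&(g>(g[v0,u0]*0.8))).astype(np.uint8)
    k,l,s,ce=cv2.connectedComponentsWithStats(m); i=l[v0,u0]
    cs=max(cv2.findContours((l==i).astype(np.uint8),0,1)[0],key=cv2.contourArea); q=np.array([ray(c,*p,25.)[:2] for p in cs[:,0].astype(float)])
    print(n,s[i].tolist(),cv2.minEnclosingCircle(q.astype(np.float32)),cv2.fitEllipse(q.astype(np.float32)),"z",np.median(P[l==i],0))
    # blue top & band
    b=cv2.inRange(hsv,(95,100,50),(130,255,255)); b[(P[...,2]<60)|(P[...,2]>125)]=0
    t=P[b>0]; t=t[(abs(t[:,0]-462)<40)]; top=t[t[:,2]>107]; print("cap",cv2.minEnclosingCircle(top[:,:2].astype(np.float32)),np.percentile(top[:,2],[10,50,90]),np.median(top,0))
    r=cv2.inRange(hsv,(0,110,40),(10,255,255))|cv2.inRange(hsv,(170,110,40),(180,255,255)); r[P[...,2]<80]=0
    t=P[r>0]; t=t[abs(t[:,1]-256)<40];  t=t[t[:,2]>np.percentile(t[:,2],50)-3]; print("band",len(t),cv2.minAreaRect(t[:,:2].astype(np.float32)),np.percentile(t[:,2],[5,50,90]))
    # references: table near plate
    f=P[:,:,:][(abs(P[...,0]-520)<30)&(abs(P[...,1]+150)<30)]; print("table z",np.median(f[:,2]))
E
```

```text
top [235, 182, 32, 32, 778] ((538.03515625, 174.36302185058594), 41.7270393371582) ((538.6849975585938, 172.0684051513672), (76.01599884033203, 82.5239028930664), 101.68804168701172) z [539.11173573 171.81282979  26.22053351]
cap ((459.59765625, -236.01300048828125), 17.597253799438477) [109.49061359 111.56902722 113.64299805] [ 459.34544182 -235.74703832  111.56902722]
band 144 ((564.2007446289062, 261.51458740234375), (42.9187126159668, 23.062528610229492), 71.89077758789062) [112.78715059 115.1343852  117.61785437]
table z 2.9846267153178587
scene [375, 171, 40, 34, 1009] ((539.4054565429688, 173.28871154785156), 41.89232635498047) ((539.8018188476562, 170.6644744873047), (75.32583618164062, 83.61662292480469), 100.27027893066406) z [542.58583598 170.20367763  25.72125914]
cap ((464.07708740234375, -238.3331756591797), 18.571685791015625) [108.75217962 110.8155101  112.63355229] [ 464.28020023 -237.8962713   110.8155101 ]
band 218 ((566.3502807617188, 260.90484619140625), (42.81512451171875, 26.767732620239258), 73.57872772216797) [111.69975711 114.4847061  116.33575861]
table z 2.53038370322065
```

```bash
cat >> h.py <<'E'
PL=np.array([539.,172.]); yd=np.array([26.,89.]); yd/=np.linalg.norm(yd)
def R(s=1):
    y=s*np.array([yd[1],-yd[0],0]); z=np.array([0,0,-1.]); return np.stack([np.cross(y,z),y,z],1)
E
python3 - <<'E'
from h import *
for s in(1,-1):
    for p in([461,-237,220],[461,-237,84],[539,172,260],[539,172,100]): print(s,p,inverse_kinematics(np.array(p,float),R(s)))
movep(np.array([461,-237,220.]),R(1))
c=snap("wrist"); cv2.imwrite("pics/w1.png",c["image"]); np.savez("w1.npz",**c); st=read_state(); print(st["time"],st["eef_pos"],c["fx"],c["cx"],c["cy"],np.array(c["cam_to_world"]).round(2).tolist())
E
```

```text
1 [461, -237, 220] [ 0.63371685  0.3837963  -0.35340114  1.87774981  0.1651044   0.90833849
 -0.08220942]
1 [461, -237, 84] [ 0.5689243   0.58248591 -0.27979707  1.98536664  0.26884342  0.60886732
 -0.17306983]
1 [539, 172, 260] [ 0.15841971  0.49955766 -0.80988011  1.69716414  0.39626661  1.11705315
 -1.05195174]
1 [539, 172, 100] [ 5.62611823e-04  6.64111421e-01 -5.88698913e-01  1.84280122e+00
  5.03849948e-01  7.87921148e-01 -1.13857143e+00]
-1 [461, -237, 220] [-0.34328239  0.57781561  1.02527272  1.92364538 -0.5961822   0.98193563
 -2.4649343 ]
-1 [461, -237, 84] [-0.03907633  0.65688629  0.55973847  2.01659732 -0.58326554  0.62946696
 -2.51430434]
-1 [539, 172, 260] [ 0.3968017   0.69540331 -1.2717747   1.68657518  0.69065212  1.29098758
  1.84077161]
-1 [539, 172, 100] [ 0.37619374  0.98371054 -1.27936678  1.82471583  1.03258021  1.19104366
  1.60342073]
1.65 [ 460.57156317 -238.30612829  219.90267176] 309.70691628693146 318.1814490168307 198.7829681797877 [[0.96, 0.27, 0.09, 483.9], [-0.28, 0.91, 0.3, -159.38], [0.0, -0.32, 0.95, 362.66], [0.0, 0.0, 0.0, 1.0]]
```

View pics/w1.png

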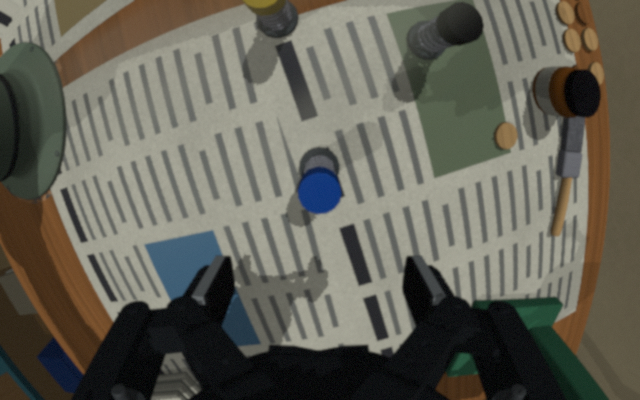

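The wrist view shows the blue cap at (319,190), centred between the fingers. I'll refine its position, grasp it and lift.

```bash
python3 - <<'E'
from h import *
c=dict(np.load("w1.npz")); m=cv2.inRange(cv2.cvtColor(c["image"],cv2.COLOR_BGR2HSV),(105,180,70),(130,255,255)); m[:150]=0;m[230:]=0;m[:,:270]=0;m[:,370:]=0
cs=max(cv2.findContours(m,0,1)[0],key=cv2.contourArea)[:,0].astype(float)
q=np.array([ray(c,*p,110.,True)[:2] for p in cs]).astype(np.float32)
(e,rad)=cv2.minEnclosingCircle(q); print(cv2.boundingRect(cs.astype(np.int32)),e,rad,cv2.fitEllipse(q))
if np.hypot(e[0]-461,e[1]+237)>8: raise SystemExit("check")
x,y=(np.array(e)+np.array([461.5,-237]))/2
movel(np.array([x,y,130.]));movel(np.array([x,y,76.]),max_speed=80)
clamp(); st=read_state(); print(st["time"],st["finger_gap"],st["gripper_force"],st["ft_force"],st["eef_pos"])
movel(np.array([x,y,190.])); st=read_state(); print(st["finger_gap"],st["gripper_force"],st["ft_force"],st["eef_pos"])
c=snap("wrist"); cv2.imwrite("pics/w2.png",c["image"])
E
```

```text
(299, 168, 42, 44) (463.126953125, -233.2214813232422) 19.532005310058594 ((463.2672424316406, -233.72767639160156), (34.370914459228516, 37.9959602355957), 155.32968139648438)
3.7333 36.87627818158028 59.531816840171814 [ 0.68531258 -0.02320879  3.20744645] [ 462.48100576 -235.17627711   76.18992467]
36.451717838898574 60.07079243659973 [-0.82665295  0.30858847 -2.32663542] [ 461.87123161 -234.94730776  189.19967224]
```

View pics/w2.png

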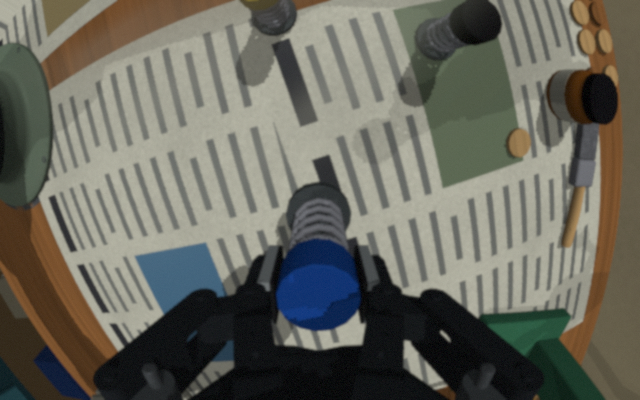

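The spring is held upright in the gripper, cap at (318,285), foot at (318,205). Next I carry it to the plate.

```bash
python3 - <<'E'
from h import *
p=read_state()["eef_pos"]; movel(np.array([p[0],p[1],225.]))
movep(np.array([*PL,225.]),R(1)); movel(np.array([*PL,112.]),max_speed=100); wait(.3)
print(read_state()["ft_force"])
g=movel(np.array([*PL,98.]),max_speed=15,guard=3); st=read_state(); print(g,st["time"],st["eef_pos"],st["ft_force"],st["finger_gap"])
c=snap("scene"); cv2.imwrite("pics/s2.png",cv2.resize(c["image"][100:260,320:560],None,fx=3,fy=3))
E
```

```text
[ 0.29417734  0.14192997 -2.11839368]
True 8.9083 [538.85339772 171.95209858 100.42593833] [1.38165099 1.31866405 2.53813027] 36.62402797228207
```

View pics/s2.png

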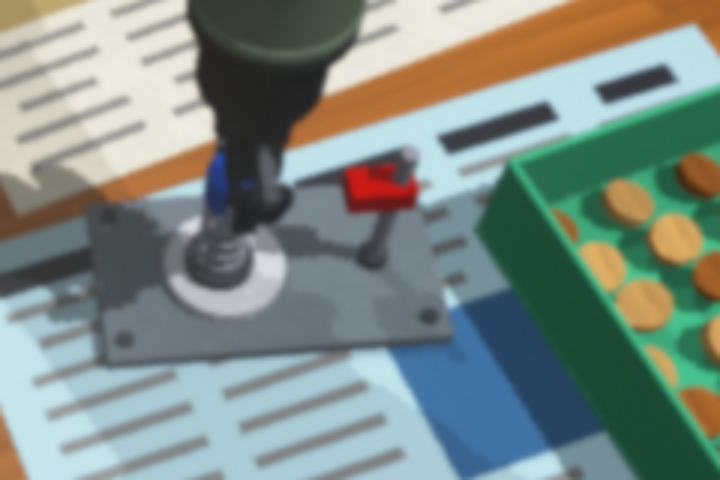

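The foot is on the plate, at (220,258) against the plate's (226,268) in the crop, and upright. I'll let go, rise and check.

```bash
python3 - <<'E'
from h import *
open_gripper(); wait(.5); print(read_state()["ft_force"])
movel(np.array([*PL,240.]),max_speed=100); wait(.3)
c=snap("wrist"); cv2.imwrite("pics/w3.png",c["image"])
m=cv2.inRange(cv2.cvtColor(c["image"],cv2.COLOR_BGR2HSV),(105,180,70),(130,255,255))
m[:120]=0;m[:,:250]=0;m[:,390:]=0
cs=max(cv2.findContours(m,0,1)[0],key=cv2.contourArea)[:,0].astype(float)
q=np.array([ray(c,*p,135.,True)[:2] for p in cs]).astype(np.float32); print("cap wrist",cv2.minEnclosingCircle(q),read_state()["eef_pos"],read_state()["time"])
E
```

```text
[-0.2016175  -0.04457493 -1.29831644]
cap wrist ((539.0718994140625, 173.987060546875), 20.140775680541992) [538.96506608 172.00433121 239.87211455] 11.9
```

View pics/w3.png

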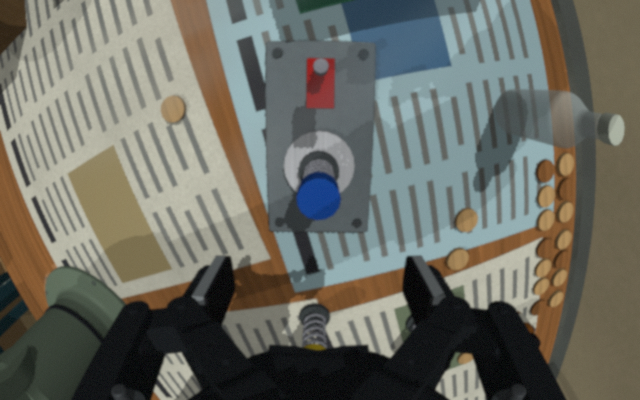

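The spring stands free on the plate with its cap at (318,195), about 2 mm from centre, and the band at (320,83). The band's middle is at z ≈ 104. Next I press with the fingers closed.

```bash
python3 - <<'E'
from h import *
clamp(); T=np.array([539.,173.,0])
def to(z,**k): return movel(T+[0,0,z],**k)
to(150,max_speed=80); wait(.3); f0=read_state()["ft_force"][2]
g=to(125,max_speed=15,guard=2); s=read_state(); zc=s["eef_pos"][2]; print(g,zc,s["ft_force"][2]-f0,s["time"],s["finger_gap"])
if not g or not 128<zc<142: raise SystemExit("check contact")
to(105,max_speed=20); s=read_state(); print(s["eef_pos"],s["ft_force"]-[0,0,f0],s["time"])
wait(.5)
c=snap("scene"); cv2.imwrite("pics/s3.png",cv2.resize(c["image"][100:260,320:560],None,fx=3,fy=3))
wait(.8); s=read_state(); print(s["eef_pos"],s["ft_force"]-[0,0,f0],s["time"])
E
```

```text
True 133.8706524050354 2.8518135698515357 15.2833 -0.16188744650621945
[539.03278901 173.0271634  105.13476997] [-0.82707241 -0.6359759  12.56413407] 16.8833
[539.03564483 173.04189911 105.17736256] [-1.91161085  0.09516725 12.67944007] 18.2333
```

View pics/s3.png

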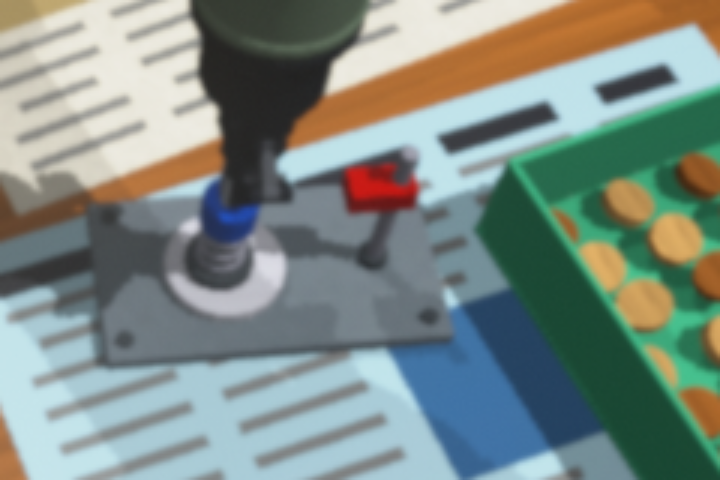

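The cap is pressed to z ≈ 105, within the band's range of about 94–114, and the spring is upright on the plate. Now I release it slowly.

```bash
python3 - <<'E'
from h import *
movel(np.array([539.,173.,145.]),max_speed=20); movel(np.array([539.,173.,260.]),max_speed=100); wait(.5)
c=snap("scene"); cv2.imwrite("pics/s4.png",cv2.resize(c["image"][100:260,320:560],None,fx=3,fy=3)); print(read_state()["time"])
E
```

```text
22.2333
```

View pics/s4.png

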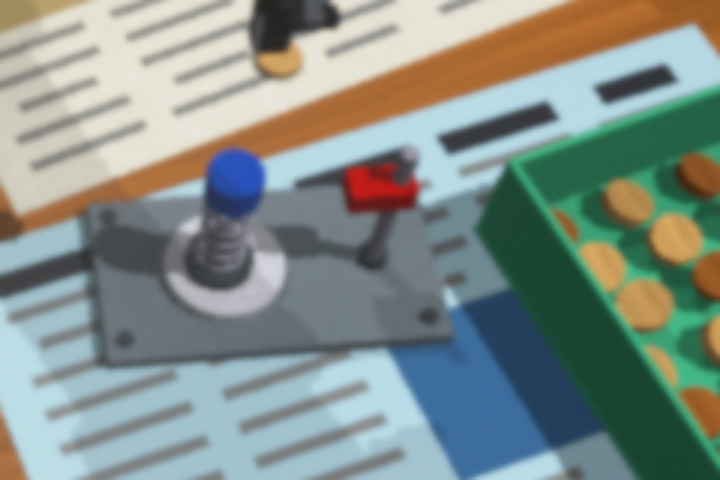

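The spring stands fully risen on the plate, cap at (235,178) and foot at (220,262), with the gripper clear.

```bash
python3 -c "
from workcell import *
print(finish_job())"
```

```text
the job is handed in; nothing more can be done
None
```

I stood the blue-capped spring on the plate about 2 mm off centre, pressed its cap to z ≈ 105 mm (band middle ≈ 104 mm) and held it there for over a second. It then rose again and stood free on the plate, and I handed the job in after about 22 s on the robot's clock; no verdict was returned.

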